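Unhook the gauge carrier over the retaining lip and slide it out

ROBOT

A 6-joint arm with a two-finger parallel gripper is mounted at the origin on a cart in front of the work surface, level with it; the furniture and walls round the work are solid. World frame = base frame: x ahead of the robot, y to its left, z up, the work surface at z = 0. Lengths are in mm, angles in rad, forces in N, time in s.
With the tool pointing down it reaches from about 350 to 875 mm from the base axis. Payload 4.2 kg.
Tool frame: the origin (TCP) lies on the mounting face of the last link; the fingertips stand 173 mm ahead of it and the grasp point (between the pads) lies grip_point_offset ahead of it (grip_point_offset is the distance from the TCP to the grasp point, in mm); z points along the fingers, y is the line along which they close (so a half turn about z gives the same grasp; the last joint's range is limited). The gripper opens to 85 mm and grips with 20 to 120 N. Pads are 22 mm wide; open, the fingers measure 114 mm over their backs; the gripper's body (76 mm by 85 mm) begins 54 mm behind the grasp point. The pads swing forward as they close: fully open they stand 13 mm farther back than shut.
Start: joints at [-0.948, 0.385, 0.008, 0, -1.194, -0.259], TCP at [222.407, -584.068, 404.712] pointing down, gripper open.
Joint ranges: [-3.14, 3.14], [-1.21, 2.06], [-1.07, 1.41], [-3.16, 2.05], [-2.99, -0.16], [-3.1, 3.1]. Speed limits (rad/s): [2.79, 2.79, 3.14, 3.14, 3.14, 3.14].

INTERFACE

Orientations are given as a unit quaternion [x, y, z, w].
In Python, from bench import read_state, get_image, job_done, recognise, place_of, grip_point_offset gives the robot as it stands. The module is installed in compiled form; this text tells all that it offers.
- The arm moves only by the tool carry_out, never from a script. Its arguments are lists of equal length, an entry for each row: "slide": the shift along the tool's x, y, z in m, a list of three; "roll": the turn about the tool's z in degrees; "claw": the finger opening in m, from 0 to 0.0854. A call has 1 to 8 rows; each row is the pose to reach, as a shift and turn from the pose commanded when the call began, along the tool's axes at that moment; what a row does not reach only later rows make up. A row lasts 1/8 s, in which the tool goes at most 62.5 mm and 10.7 degrees, less where a joint would pass 70% of its speed; a pose out of reach is approached as far as the arm can. A call with a gripper value outside its range is refused whole. The fingers move at their own pace and stop on an object; the grip force is fixed at half the most. Time passes only in rows, so rows that repeat a pose let the fingers close. It gives the time, the measured TCP pose, the force, the opening and the grip force at its end, in the units of the state.
- read_state(): the state, without advancing time (a new reading comes with each control period).
- get_image(name): name is "side" or "top"; returns a dict with "img" (420x560x3 uint8, red, green, blue), "z_map" (420x560 float32, mm along the optical axis (not along the pixel's ray), 0 where there is no reading), "mtx" (3x3 intrinsics, pixels), "world_from_camera" (4x4, takes a point from camera to world coordinates). Camera axes: x right, y up, looking along -z (the intrinsics and any distortion apply to the point x, -y, -z); pixel columns grow to the right and rows downward; lengths in mm; the calibration is good to about 2 mm. A picture is of the moment at which its call begins.
- job_done(): hands the job in; it is judged then, once.
Trained networks look in a picture, given as the dict that the camera call returned (one of the last four; its "shot" number tells which), for a name from the list of things; names that differ only in an ending like _2 or _b are one class to them, and where a whole thing is asked for, a point or a joint stands for the part that bears it (a point fixed in the world has none). Each returns a list of dicts, best first, with "conf" (0 to 1); they miss things now and then, are a little off and sometimes report something else, mostly with a low value. They report only what shows in the picture. A call takes as long as a camera call.
- recognise(picture, thing): "at" ([column, row] in pixels, amid what is visible of it).
- place_of(picture, thing): "at" ([column, row] in pixels: a listed point, or the origin of a listed thing).
The state is a dict: "clock": time; "joints": joint angles; "joint_vel": joint speeds; "joint_efforts": joint torques, N m; "position": TCP position; "ee_rot": TCP orientation; "contact_force": force on the tool from outside, world axes, zero at the start; "wrist_torque": the same for the moment, N m; "gripper_width": finger opening in mm; "grasp_force": force on a finger pad.
Only numpy, scipy, OpenCV 4.12 (cv2) and the standard library are available. Lean on these libraries where they do the work, as an engineer would, in place of code of your own. Each camera call takes 0.05 s, during which the arm holds its last target. There are 200 camera calls.

TASK

The carrier with the plug gauge sits hooked behind the low lip of its slide track, and a stray tube lies across the track in front of it: first take the stray tube off and lay it down on the bench, beside or between the tracks and not on either of them. Then tip the gauge carrier back, by pressing down the pedal at its tail, until its front toe clears the lip, and slide it out along its track until it stands against the end stop, flat on the rails, with the gauge still lying in its cradle. Leave the other carrier hooked with its tube, and leave the other things on the bench where they are.

Things in the scene. Friction and masses are not known exactly. Their poses are not given: they have to be found in the camera images.
- gauge_track: Fixed metal slide track, 375 x 100 mm, left or right of the clamp; holds the gauge carrier. Origin: on the bench, centre line, below the rear ends of the rails. Its -x axis is the way out (roughly to the robot). In mm: rails x -258 to 0, y 25 to 42 either side, top z 30; guide flanges outside them, outer faces y +-47, top z 36; base plate x -260 to 115.
- gauge_track_lip (a point): Top of the retaining lip between the rails: track x -124 to -118, z 28 mm.
- gauge_track_stop (a point): Top of the end stop's face: track x -245, z 42 mm.
- gauge_track_tip_edge (a point): Rear ends of the rails (rounded, track x 0, z 30 mm): the carrier tips over them. Behind, at track x 50 to 110, a rubber buffer (top z 12 mm) stops the tail.
- tube_track: The other track, exactly like gauge_track; it holds the carrier with the tube. Leave it alone.
- gauge_carrier: Loose flat carrier with the metal plug gauge, 0.28 to 0.46 kg without it. In mm: plate x -115 to 100, 80 wide, z 0 to 8; upstand at the front x -115 to -109, top z 20; black V-cradle at x -55. Origin: under the plate, centre line. Hooked: at track x 0 to 4, z 30, axes parallel to the track's; out at the stop: track x -130, z 30.
- tube_carrier: A second carrier like gauge_carrier, hooked in tube_track with a plain white tube in its cradle. Leave it hooked.
- gauge_carrier_toe (a point): Middle of the lower edge of the gauge carrier's toe, which hooks behind the lip: carrier x -115 to -110, 40 wide, from the plate down to z -13 mm. It must rise 11 mm to clear the lip, then move about 15 mm toward track -x to be past it (3 to 7 mm of play first).
- gauge_carrier_pedal (a point): Middle of the top face of the gauge carrier's ribbed tail pedal (carrier x 58, z 8 mm; pedal x 43 to 100). In front of it stands a rib (x 35 to 43, 60 wide, top z 22) to push against toward -x. 2 to 6 N down tips the carrier; the tail sinks up to 18 mm to the buffer, the toe rises about 20 mm. Let go, it falls level.
- gauge_carrier_cradle (a point): Where the gauge's axis lies in the cradle (carrier x -55, z 33 mm).
- gauge_mid (a point): Middle of the plug gauge, on its axis: stepped metal cylinder 108 mm long, 30 mm diameter, 0.16 kg, lying loose across the carrier in the V-cradle, top about 48 mm above the underside of the carrier plate.
- tube_carrier_cradle (a point): Where the carried tube's axis lies in its cradle (carrier x -55, z 34 mm).
- carried_tube_mid (a point): Middle of the tube in the other carrier: white, 150 mm long, 30 mm diameter, 16 g, loose in its cradle across the carrier.
- stray_tube: The stray tube: white, 150 mm long, 30 mm diameter, 16 g, lying crosswise on the flanges of gauge_track (underside z 36 mm), between the carrier and the end stop. Origin: underside, at mid-length; its x axis runs along the tube. It may be gripped across its diameter. It does not roll readily.
- stray_tube_mid (a point): Middle of the stray tube, on its axis (z 15 mm when it lies on the bench).
- cap_a: Bystander, loose, leave it where it lies. White tube cap, 34 mm diameter, 11 mm high, in the strip in front of the toggle clamp.
- cap_b: Bystander, loose, leave it where it lies. White cap like cap_a, between the toggle clamp and the right track. (Fixed: toggle clamp, x 0.48 to 0.66, y -0.09 to 0.09 m, 0.16 m high; tube stack far left, y over 0.47 m, 0.11 m high; low things behind x 0.70 m. The strip x 0.38 to 0.46 m in front of the clamp is free bench between the tracks but for cap_a.)
- pen: Bystander, loose, leave it where it lies. Blue pen 136 x 10 x 11 mm, left of the left track, x axis along it.
- deburring_tool: Bystander, loose, leave it where it lies. Deburring tool with yellow handle, 137 x 17 x 17 mm, left of the left track, x axis along it.
- side_cutters: Bystander, loose, leave it where it lies. Black-handled side cutters 138 x 54 x 14 mm at the back, x axis along them.

How it is judged:
By the outcome, as a careful person would: the job done as asked, in the order asked, and still so for the second after the job is handed in, with the robot touching nothing.
It also fails if it takes over 54 s, if anything falls off the work surface, if the arm or the gripper's body presses on something with over 40 N, if the wrist force passes 120 N, or if a joint passes its speed limit or range.

## Working session

There is one attempt and no reset: what is moved stays moved. The work goes in short steps, Python scripts to look and compute and a tool call to move; the robot and the scene stay as the last step left them, time stands still between calls to the robot, and variables do not carry over. Pictures are saved under pics/ and viewed, at most 10 in all, crops included, and the job is handed in when it is done.

Besides the shell and the picture viewer there is one more tool, called after "Request:" as name([rows], argument=value, ...), one row to a line, values as JSON. carry_out: Moves the arm, as the interface text tells. Its arguments: {"type":"object","properties":{"slide":{"type":"array"},"roll":{"type":"array"},"claw":{"type":"array"}},"required":["slide","roll","claw"]}

```bash
mkdir -p pics
cat > h.py <<'E'
import numpy as np, cv2
from bench import *
from scipy.spatial.transform import Rotation as R
def px(p,uv,z=None):
    """world point of pixel: from depth, or at plane world z"""
    u,v=uv; K=p["mtx"]; T=np.array(p["world_from_camera"])
    r=np.array([(u-K[0][2])/K[0][0],-(v-K[1][2])/K[1][1],-1.0])
    if z is None:
        d=p["z_map"][int(round(v)),int(round(u))]; return T[:3,:3]@(r*d)+T[:3,3]
    w=T[:3,:3]@r; return T[:3,3]+w*(z-T[2,3])/w[2]
def save(p,n): cv2.imwrite(f"pics/{n}.png",cv2.cvtColor(p["img"],cv2.COLOR_RGB2BGR))
def tool(d):
    "world shift (mm) -> tool axes (m)"
    return R.from_quat(read_state()["ee_rot"]).inv().apply(d)/1000
E
python3 - <<'E'
from h import *
np.set_printoptions(precision=1,suppress=True)
print(grip_point_offset, read_state())
Z=dict(gauge_track=0,gauge_track_lip=28,gauge_track_stop=42,gauge_track_tip_edge=30,gauge_carrier=30,gauge_carrier_pedal=38,gauge_carrier_cradle=63,gauge_mid=63,stray_tube=36,stray_tube_mid=51,tube_track=0,carried_tube_mid=64,cap_a=0,cap_b=0,pen=0,deburring_tool=0)
for c in("top","side"):
    p=get_image(c);save(p,c+"0")
    for t,z in Z.items():
        for r in place_of(p,t)[:2]: print(c,t,r["conf"],r["at"],px(p,r["at"],z))
E
```

```text
154.70000000000002 {'clock': 0.0, 'joints': array([-0.9,  0.4,  0. , -0. , -1.2, -0.3]), 'joint_vel': array([ 0.,  0.,  0.,  0., -0., -0.]), 'joint_efforts': array([  0. , -39.2,  18.8,   4.2,  -0. ,  -0. ]), 'position': array([ 222.4, -583.9,  403.6]), 'ee_rot': array([-0.2,  1. ,  0. , -0. ]), 'contact_force': array([-0.7, -0.3, -0.3]), 'wrist_torque': array([-0.,  0.,  0.]), 'grasp_force': 0.0, 'gripper_width': 85.39377605267796}
top gauge_track 0.64 [398.2, 206.8] [ 580.8 -252.2    0. ]
top gauge_track_lip 0.7 [415.0, 245.2] [ 467.7 -282.6   28. ]
top gauge_track_stop 0.93 [426.1, 288.2] [ 351.8 -298.7   42. ]
top gauge_track_tip_edge 0.64 [401.1, 200.4] [ 592.6 -253.6   30. ]
top gauge_carrier 0.76 [398.9, 198.1] [ 599.3 -248.    30. ]
top gauge_carrier 0.22 [267.6, 162.4] [711.5 113.2  30. ]
top gauge_carrier_pedal 0.84 [394.6, 179.3] [ 651.1 -237.8   38. ]
top gauge_carrier_cradle 0.87 [407.0, 217.2] [ 539.3 -256.9   63. ]
top gauge_mid 0.55 [405.4, 216.2] [ 542.1 -252.9   63. ]
top stray_tube 0.56 [419.9, 267.0] [ 408.1 -288.7   36. ]
top stray_tube_mid 0.8 [425.0, 267.6] [ 4
[... 1572 characters left out ...]
184.8] [ 459.2 -213.2   51. ]
side stray_tube_mid 0.42 [339.6, 177.1] [ 401.5 -312.2   51. ]
side tube_track 0.68 [236.3, 255.9] [593.1 265.1   0. ]
side carried_tube_mid 0.91 [250.8, 246.5] [533.3 289.2  64. ]
side carried_tube_mid 0.44 [315.1, 187.0] [ 463.2 -161.8   64. ]
side cap_a 0.43 [303.7, 231.9] [439.5  58.8   0. ]
side cap_a 0.42 [236.3, 254.7] [595.8 259.3   0. ]
side cap_b 0.43 [303.7, 231.9] [439.5  58.8   0. ]
side cap_b 0.42 [236.3, 254.7] [595.8 259.3   0. ]
side pen 0.68 [252.4, 298.7] [471.6 427.4   0. ]
side pen 0.19 [306.9, 231.6] [430.   53.2   0. ]
side deburring_tool 0.62 [190.2, 287.4] [649.  444.9   0. ]
side deburring_tool 0.28 [303.0, 174.8] [ 576.3 -392.4    0. ]
```

View pics/top0.png

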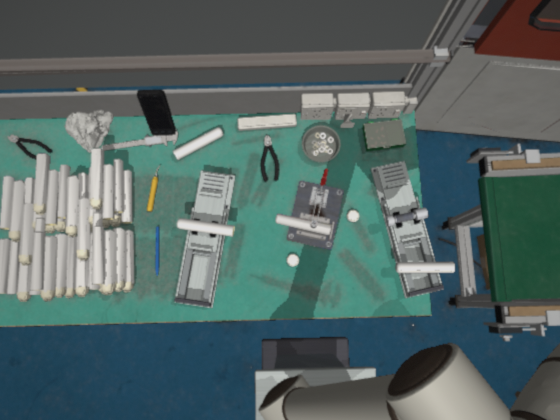

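View pics/side0.png

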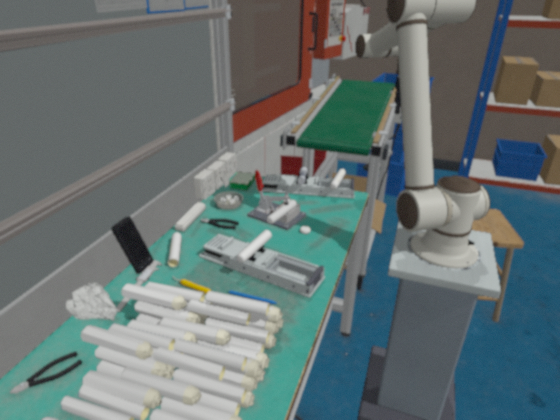

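Top view: the gauge track is on the right (tip edge near 400,200, stop near 426,288), with the stray tube across it at (425,268). The free strip is around (325,265), and cap_a is at (293,260). Next I refine with depth.

```bash
cat >> h.py <<'E'
def cloud(p):
    K=np.array(p["mtx"]);T=np.array(p["world_from_camera"]);d=p["z_map"]
    v,u=np.mgrid[:420,:560]
    c=np.stack([(u-K[0,2])/K[0,0]*d,-(v-K[1,2])/K[1,1]*d,-d],-1)
    w=c@T[:3,:3].T+T[:3,3]; w[d==0]=np.nan; return w
def rect(pts):
    r=cv2.minAreaRect(pts[:,:2].astype(np.float32)); return np.round(np.array([*r[0],*r[1],r[2]]),1)
E
python3 - <<'E'
from h import *
np.set_printoptions(precision=1,suppress=True)
p=get_image("top"); w=cloud(p); im=p["img"].astype(int)
print(np.array(p["world_from_camera"])[:3,3])
x,y,z=w[...,0],w[...,1],w[...,2]
reg=(x>320)&(x<740)&(y>-390)&(y<-170)
m=reg&(z>15)&(z<90); t=reg&(z>50)&(x<460)
print("track",rect(w[m]),m.sum()," tube",rect(w[t]),t.sum(),np.nanmedian(z[t]),w[t].mean(0))
g=reg&(z>60)&(x>480); print("gauge",rect(w[g]),g.sum(),w[g].mean(0),z[g].max())
for xx in range(340,720,12):
    s=reg&(abs(x-xx)<6)&(z>18)&(z<60)
    if s.sum()>3: print(xx,s.sum(),y[s].min(),y[s].max(),(y[s].min()+y[s].max())/2, np.median(z[s]))
s=(abs(x-500)<250)&(y<-330)&(z>100); print("high", y[s].max(), z[s].min(),z[s].max()) if s.any() else 0
h=(abs(x-450)<300)&(y<-300)&(y>-700)
for yy in range(-700,-300,40):
    k=h&(abs(y-yy)<20); print(yy,np.nanpercentile(z[k],[5,50,95]) if k.any() else 0)
b=(z>-8)&(z<8)&(abs(x-450)<60)&(y<0); print("bench edge y",y[b].min()); b=(z>-8)&(z<8)&(y<0)&(y>-300);print("x",x[b].min())
E
```

```text
[ 337.6   69.5 1217. ]
track [ 513.7 -257.7  369.1  147.6   19.3] 4266  tube [ 406.7 -294.9  151.1   26.9   88.6] 640 63.753279090702904 [ 406.1 -294.2   63.1]
gauge [ 540.6 -255.2   36.   109.7   10.5] 396 [ 539.4 -254.9   72.7] 84.02962929819682
340 96 -328.3123434139112 -250.65786734103733 -289.48510537747427 41.81557113851238
352 131 -344.72436383313584 -248.13582625012606 -296.4300950416309 40.02037825517118
364 95 -344.9309511971569 -246.0331408303192 -295.48204601373806 31.703830574875155
376 89 -339.9673081334493 -242.58135143622275 -291.274329784836 30.52786223877274
388 121 -366.8682887337755 -241.9198500002193 -304.3940693669974 33.57010340312172
400 39 -367.98730302405687 -219.16199859822825 -293.57465081114253 58.051848855776825
412 20 -367.2300412043325 -219.38385916612623 -293.30695018522937 58.638941742559496
424 102 -351.6933151221149 -222.38467261315276 -287.03899386763385 39.0057685447797
436 90 -328.8723300046623 -231.30981496141243 -280.09107248303735 30.769567122665308
448 92 -327.0945976213052 -228.0427375795819 -277.5686676004435 31.154703850172382
460 86 -325
[... 1452 characters left out ...]
9536504977337 -235.55568073684523 38.745709402139596
676 123 -273.19742321581145 -192.21403026620573 -232.7057267410086 38.94094523761828
688 97 -271.33447385847563 -191.09709528286845 -231.21578457067204 39.2952025175839
700 15 -271.1646659329712 -242.6433747306071 -256.9040203317892 38.194938160528864
high -411.97788622320786 101.20404553308344 191.66490587714338
-700 [-767.2 -758.5 -562.9]
-660 [-765.7 -569.  -317.5]
-620 [-767.3 -755.1  167.4]
-580 [-763.7  164.2  182.7]
-540 [-753.7  162.   185.1]
-500 [-754.7  158.6  178.4]
-460 [-753.7  154.8  176.1]
-420 [-760.   140.8  162.8]
-380 [-766.9 -757.4   65.4]
-340 [-764.7   32.2   66.6]
bench edge y -315.8122840513466
x 109.49156706410804
```

```bash
cat >> h.py <<'E'
def plan(xyz,yaw_y):
    "target TCP world mm, desired world yaw(deg) of tool y (mod 180) -> slide (m), roll(deg)"
    s=read_state(); r=R.from_quat(s["ee_rot"]); y=r.as_matrix()[:,1]
    a=np.degrees(np.arctan2(y[1],y[0])); d=(yaw_y-a+90)%180-90
    print("pos",s["position"].round(1),"tilt",r.as_matrix()[:,2].round(4),"slide",tool(np.array(xyz)-s["position"]).round(4),"roll",round(-d,1),"yaw",round(a,1),"F",s["contact_force"].round(1),"t",round(s["clock"],2),"j6",s["joints"][5].round(2))
    print("tool axes in world",r.as_matrix().round(3).tolist())
E
python3 - <<'E'
from h import *
plan([406,-294,320],-1.4)
E
```

```text
pos [ 222.4 -584.1  404.7] tilt [ 0. -0. -1.] slide [-0.2748  0.2058  0.0847] roll -67.8 yaw 110.8 F [-0.4  0.5 -0.3] t 1.75 j6 -0.26
tool axes in world [[-0.935, -0.356, 0.0], [-0.356, 0.935, -0.0], [-0.0, -0.0, -1.0]]
```

Request:
carry_out([
  [-0.275, 0.206, 0],
  [-0.275, 0.206, 0],
  [-0.275, 0.206, 0],
  [-0.275, 0.206, 0],
  [-0.275, 0.206, 0.02],
  [-0.275, 0.206, 0.05],
  [-0.275, 0.206, 0.085],
  [-0.275, 0.206, 0.085],
], roll=[-10, -20, -30, -40, -50, -60, -68, -68], claw=[0.06, 0.06, 0.06, 0.06, 0.06, 0.06, 0.06, 0.06])

```text
clock: 2.75
position: [405.6, -293.0, 317.7]
ee_rot: [-0.7, 0.714, 0.003, -0.001]
contact_force: [0.1, -0.1, 0.8]
gripper_width: 59.9
grasp_force: 0.0
```

Run:
```python
from h import *
plan([406,-294,208],-1.4)
```

```text
pos [ 405.6 -293.   317.7] tilt [-0.0056  0.0021 -1.    ] slide [ 0.0012 -0.001   0.1097] roll 0.2 yaw 178.8 F [ 0.1 -0.1  0.8] t 2.75 j6 0.28
tool axes in world [[-0.021, -1.0, -0.006], [-1.0, 0.021, 0.002], [-0.002, 0.006, -1.0]]
```

Request:
carry_out([
  [0.001, 0, 0.05],
  [0.001, 0, 0.09],
  [0.001, 0, 0.111],
  [0.001, 0, 0.111],
  [0.001, 0, 0.111],
  [0.001, 0, 0.111],
  [0.001, 0, 0.111],
  [0.001, 0, 0.111],
], roll=[0, 0, 0, 0, 0, 0, 0, 0], claw=[0.06, 0.06, 0.06, 0.06, 0.02, 0.02, 0.02, 0.02])

```text
clock: 3.75
position: [406.9, -295.1, 210.7]
ee_rot: [-0.7, 0.714, -0.002, 0.001]
contact_force: [0.8, -0.8, 5.6]
gripper_width: 28.7
grasp_force: 59.6
```

Request:
carry_out([
  [0, 0, -0.04],
  [0, 0, -0.09],
  [-0.06, 0, -0.09],
  [-0.12, 0, -0.09],
  [-0.18, 0, -0.09],
  [-0.185, 0, -0.05],
  [-0.185, 0, 0],
  [-0.185, 0, 0],
], roll=[0, 0, 0, 0, 0, 0, 0, 0], claw=[0.02, 0.02, 0.02, 0.02, 0.02, 0.02, 0.02, 0.02])

```text
clock: 4.75
position: [408.6, -109.6, 206.7]
ee_rot: [-0.7, 0.714, 0.003, -0.003]
contact_force: [1.3, -0.6, 1.0]
gripper_width: 28.7
grasp_force: 59.4
```

Run:
```python
from h import *
plan([406,-110,172],-1.4)
p=get_image("top");save(p,"t1")
w=cloud(p)
cv2.imwrite("pics/t1.png",cv2.resize(cv2.imread("pics/t1.png")[140:340,230:470],None,fx=3,fy=3))
```

```text
pos [ 408.6 -109.6  206.7] tilt [-7.9e-03 -7.0e-04 -1.0e+00] slide [0.0005 0.0023 0.0348] roll 0.2 yaw 178.8 F [ 1.3 -0.6  1. ] t 4.75 j6 -0.14
tool axes in world [[-0.02, -1.0, -0.008], [-1.0, 0.02, -0.001], [0.001, 0.008, -1.0]]
```

View pics/t1.png

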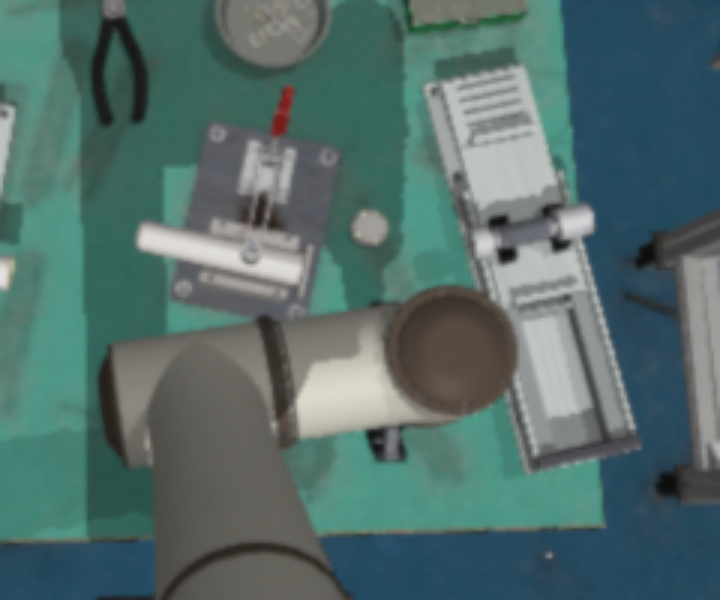

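The crop shows the track cleared and the arm above the free strip. Lowering the tube to the bench.

Request:
carry_out([
  [0, 0, 0.02],
  [0, 0, 0.03],
  [0, 0, 0.034],
  [0, 0, 0.034],
  [0, 0, 0.034],
], roll=[0, 0, 0, 0, 0], claw=[0.02, 0.02, 0.02, 0.02, 0.02])

```text
clock: 5.42
position: [410.1, -109.7, 175.3]
ee_rot: [-0.7, 0.714, -0.0, 0.0]
contact_force: [-0.6, -0.3, -0.5]
gripper_width: 29.0
grasp_force: 59.4
```

Request:
carry_out([
  [0, 0, 0.001],
  [0, 0, 0.001],
  [0, 0, 0.001],
  [0, 0, 0.001],
  [0, 0, -0.02],
  [0, 0, -0.08],
  [0, 0, -0.14],
  [0, 0, -0.14],
], roll=[0, 0, 0, 0, 0, 0, 0, 0], claw=[0.05, 0.05, 0.05, 0.05, 0.05, 0.05, 0.03, 0.0])

```text
clock: 6.42
position: [411.0, -109.7, 319.4]
ee_rot: [-0.7, 0.714, -0.004, 0.004]
contact_force: [0.4, -0.9, -0.4]
gripper_width: 14.1
grasp_force: 0.0
```

Run:
```python
from h import *
np.set_printoptions(precision=1,suppress=True)
plan([651,-239,310],100.9)
p=get_image("top");w=cloud(p)
x,y,z=w[...,0],w[...,1],w[...,2]
th=np.radians(10.9);u=np.array([np.cos(th),np.sin(th)]);o=np.array([591.6,-251.7])
# centreline fit from slices perpendicular to u
tx=(x-o[0])*u[0]+(y-o[1])*u[1]; ty=-(x-o[0])*u[1]+(y-o[1])*u[0]
L=[]
for a in range(-235,100,6):
    k=(abs(tx-a)<3)&(abs(ty)<60)&(z>22)&(z<50)
    if k.sum()>8: L.append((a,ty[k].min(),ty[k].max(),k.sum()))
L=np.array(L); 
for l in L[::3]: print(l)
for nm,s in(("track",L[:,0]<-130),("carrier",L[:,0]>15)):
    c=np.polyfit(L[s,0],(L[s,1]+L[s,2])/2,1); print(nm,"offset at 0",c[1],"slope deg",np.degrees(c[0]))
# longitudinal profile along centreline
for a in range(-260,125,4):
    k=(abs(tx-a)<2.5)&(abs(ty-2)<18); print(a,np.median(z[k]).round(0) if k.any() else None,end="; ")
for t in("gauge_carrier_pedal","gauge_carrier","gauge_track_tip_edge","gauge_track_stop"):
    for r in place_of(p,t)[:1]: print(t,r["conf"],px(p,r["at"],dict(gauge_carrier_pedal=38,gauge_track_stop=42).get(t,30)))
```

```text
pos [ 411.  -109.7  319.4] tilt [ 0.  0. -1.] slide [ 0.1 -0.2  0. ] roll 78.0 yaw 178.9 F [ 0.4 -0.9 -0.4] t 6.42 j6 -0.14
tool axes in world [[-0.019, -1.0, 0.012], [-1.0, 0.019, 0.001], [-0.001, -0.012, -1.0]]
[-235.   -46.4   46.5   44. ]
[-217.   -45.2   47.8   46. ]
[-199.   -46.2   47.9   36. ]
[-181.   -46.4  -25.    21. ]
[-163.   -45.   -23.2   23. ]
[-145.   -47.2  -24.3   20. ]
[-127.   -45.7  -24.7   21. ]
[-109.   -46.    -8.8   21. ]
[-91.  -46.2  -2.1  33. ]
[-73.  -45.1  21.8  55. ]
[-37.  -16.3  34.   19. ]
[-19.  -47.3  48.   74. ]
[ -1.  -46.   47.5  71. ]
[ 17.  -37.2  42.8  59. ]
[ 35.  -37.   41.5  62. ]
[ 53.  -37.2  40.9  60. ]
[ 71.  -36.1  41.5  60. ]
[ 89.  -38.7  41.2  62. ]
track offset at 0 -108.11440348995048 slope deg -27.086002870913727
carrier offset at 0 2.569555003623756 slope deg -0.6378471175798635
-260 3.0; -256 40.0; -252 42.0; -248 42.0; -244 17.0; -240 7.0; -236 7.0; -232 7.0; -228 6.0; -224 5.0; -220 5.0; -216 7.0; -212 7.0; -208 7.0; -204 7.0; -200 6.0; -196 7.0; -192 6.0; -188 6.0; -184 7.0; -180 7.0; -176 6.0; -172 6.0; -168 None; -164 N
[... 189 characters left out ...]
; -92 38.0; -88 39.0; -84 40.0; -80 38.0; -76 39.0; -72 38.0; -68 39.0; -64 38.0; -60 64.0; -56 72.0; -52 73.0; -48 73.0; -44 70.0; -40 66.0; -36 40.0; -32 40.0; -28 40.0; -24 39.0; -20 39.0; -16 38.0; -12 38.0; -8 39.0; -4 39.0; 0 39.0; 4 39.0; 8 40.0; 12 39.0; 16 38.0; 20 39.0; 24 38.0; 28 39.0; 32 39.0; 36 39.0; 40 50.0; 44 53.0; 48 49.0; 52 39.0; 56 38.0; 60 39.0; 64 39.0; 68 38.0; 72 39.0; 76 39.0; 80 39.0; 84 40.0; 88 39.0; 92 39.0; 96 40.0; 100 39.0; 104 38.0; 108 None; 112 7.0; 116 2.0; 120 0.0; 124 2.0; gauge_carrier_pedal 0.94 [ 650.3 -234.7   38. ]
gauge_carrier 0.65 [ 596.6 -250.8   30. ]
gauge_track_tip_edge 0.8 [ 593.5 -250.9   30. ]
gauge_track_stop 0.75 [ 353.5 -293.5   42. ]
```

Request:
carry_out([
  [0.06, 0, 0],
  [0.11, -0.03, 0],
  [0.125, -0.08, 0],
  [0.125, -0.14, 0],
  [0.125, -0.2, 0],
  [0.125, -0.244, 0],
  [0.125, -0.244, 0.03],
  [0.125, -0.244, 0.05],
], roll=[10, 20, 30, 40, 50, 60, 70, 78], claw=[0, 0, 0, 0, 0, 0, 0, 0])

```text
clock: 7.68
position: [651.2, -239.4, 260.1]
ee_rot: [-0.092, 0.996, 0.001, -0.003]
contact_force: [-0.7, 1.1, 0.6]
gripper_width: 0.6
grasp_force: 0.0
```

Run:
```python
from h import *
plan([652.5,-239.5,220],100.7)
```

```text
pos [ 651.2 -239.4  260.1] tilt [-0.0062  0.0014 -1.    ] slide [-0.0015 -0.0004  0.04  ] roll -0.1 yaw 100.6 F [-0.7  1.1  0.6] t 7.67 j6 -1.27
tool axes in world [[-0.983, -0.183, -0.006], [-0.183, 0.983, 0.001], [0.006, 0.002, -1.0]]
```

Request:
carry_out([
  [-0.001, 0, 0.02],
  [-0.001, 0, 0.035],
  [-0.001, 0, 0.042],
  [-0.001, 0, 0.042],
], roll=[0, 0, 0, 0], claw=[0, 0, 0, 0])

```text
clock: 8.18
position: [652.2, -239.5, 222.4]
ee_rot: [-0.095, 0.995, 0.0, -0.0]
contact_force: [0.1, -0.6, 1.0]
gripper_width: 0.0
grasp_force: 0.0
```

Run:
```python
from h import *
plan([652.5,-239.5,211],100.7)
p=get_image("side"); save(p,"s2")
cv2.imwrite("pics/s2.png",cv2.resize(cv2.imread("pics/s2.png")[130:230,210:390],None,fx=4,fy=4,interpolation=cv2.INTER_CUBIC))
```

```text
pos [ 652.2 -239.5  222.4] tilt [-5.e-04 -0.e+00 -1.e+00] slide [-0.0003 -0.0001  0.0114] roll 0.2 yaw 100.9 F [ 0.1 -0.6  1. ] t 8.18 j6 -1.26
tool axes in world [[-0.982, -0.189, -0.0], [-0.189, 0.982, -0.0], [0.0, 0.0, -1.0]]
```

View pics/s2.png

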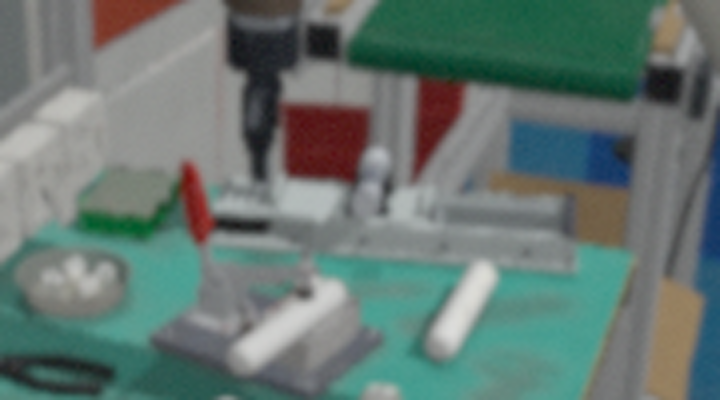

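The side view shows the stray tube lying on the bench and the fingertips over the pedal behind the rib. Pressing down now.

Request:
carry_out([
  [0, 0, 0.008],
  [0, 0, 0.011],
  [0, 0, 0.014],
  [0, 0, 0.017],
  [0, 0, 0.019],
  [0, 0, 0.019],
], roll=[0, 0, 0, 0, 0, 0], claw=[0, 0, 0, 0, 0, 0])

```text
clock: 8.98
position: [652.5, -239.4, 203.8]
ee_rot: [-0.095, 0.996, -0.0, 0.0]
contact_force: [1.4, 0.5, 1.8]
gripper_width: -0.1
grasp_force: 1.0
```

```bash
cat > q.py <<'E'
from h import *
plan([652.5,-239.5,203],100.7)
p=get_image("top");w=cloud(p)
x,y,z=w[...,0],w[...,1],w[...,2]
th=np.radians(10.7);u=np.array([np.cos(th),np.sin(th)]);o=np.array([591.6,-251])
tx=(x-o[0])*u[0]+(y-o[1])*u[1]; ty=-(x-o[0])*u[1]+(y-o[1])*u[0]
for a in range(-256,116,4):
    k=(abs(tx-a)<2.5)&(abs(abs(ty)-15)<7)
    if k.any(): print(a,int(np.median(z[k])),end="; ")
E
python3 q.py
```

```text
pos [ 652.5 -239.4  203.8] tilt [ 7.e-04 -1.e-04 -1.e+00] slide [-0.     -0.0001  0.0008] roll 0.2 yaw 100.9 F [1.4 0.5 1.8] t 8.97 j6 -1.26
tool axes in world [[-0.982, -0.188, 0.001], [-0.188, 0.982, -0.0], [-0.001, -0.0, -1.0]]
-256 42; -252 41; -248 42; -244 23; -240 5; -236 6; -232 7; -228 6; -224 8; -220 7; -216 6; -212 7; -208 5; -204 6; -200 5; -196 6; -192 6; -188 6; -184 7; -180 6; -176 7; -172 6; -168 6; -164 8; -160 5; -156 5; -152 8; -148 5; -144 7; -140 7; -136 6; -132 5; -128 6; -124 14; -120 29; -116 8; -112 11; -108 59; -104 64; -100 53; -96 50; -92 49; -88 48; -84 48; -80 48; -76 47; -72 47; -68 48; -64 50; -60 48; -56 67; -52 77; -48 79; -44 80; -40 77; -36 74; -32 46; -28 44; -24 42; -20 41; -16 40; -12 39; -8 38; -4 37; 0 39; 4 37; 8 36; 12 36; 16 37; 20 315; 24 305; 28 233; 32 380; 36 385; 40 385; 44 386; 48 388; 52 388; 56 389; 60 390; 64 390; 68 390; 72 390; 76 389; 80 389; 84 387; 88 384; 92 382; 96 380; 100 353; 104 22; 108 12; 112 6;
```

Toe risen about 14 mm. Press a little more, then slide forward while easing off to hold the tilt.

Request:
carry_out([
  [0, 0, 0.001],
  [0.004, 0, 0.001],
  [0.008, 0, 0.001],
  [0.012, 0, 0.0005],
  [0.016, 0, 0],
  [0.02, 0, -0.0005],
  [0.02, 0, -0.0005],
], roll=[0, 0, 0, 0, 0, 0, 0], claw=[0, 0, 0, 0, 0, 0, 0])

```text
clock: 9.9
position: [635.2, -243.4, 207.2]
ee_rot: [-0.095, 0.995, -0.002, 0.006]
contact_force: [6.2, 1.3, 4.9]
gripper_width: 0.1
grasp_force: 4.0
```

```bash
python3 q.py
```

```text
pos [ 635.2 -243.4  207.2] tilt [ 0.0114 -0.0027 -0.9999] slide [-0.0177  0.0005  0.0044] roll 0.2 yaw 100.9 F [6.2 1.3 4.9] t 9.9 j6 -1.25
tool axes in world [[-0.982, -0.19, 0.011], [-0.19, 0.982, -0.003], [-0.011, -0.005, -1.0]]
-256 41; -252 43; -248 43; -244 38; -240 9; -236 7; -232 7; -228 5; -224 7; -220 6; -216 9; -212 8; -208 8; -204 11; -200 8; -196 7; -192 8; -188 5; -184 9; -180 5; -176 6; -172 6; -168 7; -164 6; -160 6; -156 7; -152 6; -148 6; -144 7; -140 9; -136 7; -132 6; -128 6; -124 53; -120 61; -116 49; -112 47; -108 48; -104 48; -100 48; -96 47; -92 48; -88 45; -84 46; -80 49; -76 50; -72 71; -68 79; -64 79; -60 78; -56 78; -52 72; -48 48; -44 44; -40 41; -36 42; -32 40; -28 40; -24 39; -20 39; -16 39; -12 40; -8 38; -4 38; 0 318; 4 323; 8 258; 12 208; 16 387; 20 389; 24 390; 28 390; 32 392; 36 393; 40 393; 44 394; 48 394; 52 393; 56 394; 60 392; 64 391; 68 389; 72 387; 76 384; 80 383; 84 29; 88 29; 92 15; 96 11; 100 14; 104 12; 108 12; 112 5;
```

Request:
carry_out([
  [0, 0, 0.003],
  [0.003, 0, 0.003],
  [0.006, 0, 0.003],
  [0.009, 0, 0.0025],
  [0.012, 0, 0.002],
  [0.015, 0, 0.002],
  [0.015, 0, 0.002],
], roll=[0, 0, 0, 0, 0, 0, 0], claw=[0, 0, 0, 0, 0, 0, 0])

```text
clock: 10.82
position: [623.2, -246.2, 208.0]
ee_rot: [-0.096, 0.995, -0.004, 0.01]
contact_force: [10.2, 2.4, 9.2]
gripper_width: 0.1
grasp_force: 6.3
```

```bash
python3 q.py
```

```text
pos [ 623.2 -246.2  208. ] tilt [ 0.0213 -0.0052 -0.9998] slide [-0.03    0.001   0.0056] roll 0.3 yaw 101.0 F [10.2  2.4  9.2] t 10.82 j6 -1.25
tool axes in world [[-0.981, -0.191, 0.021], [-0.191, 0.981, -0.005], [-0.02, -0.009, -1.0]]
-256 41; -252 41; -248 42; -244 40; -240 10; -236 8; -232 8; -208 8; -204 8; -200 9; -196 7; -192 5; -188 5; -184 5; -180 7; -176 6; -172 5; -168 7; -164 6; -160 5; -156 7; -152 6; -148 7; -144 6; -140 6; -136 44; -132 62; -128 55; -124 51; -120 50; -116 50; -112 48; -108 48; -104 48; -100 48; -96 49; -92 50; -88 53; -84 60; -80 77; -76 79; -72 81; -68 80; -64 76; -60 50; -56 45; -52 44; -48 43; -44 43; -40 41; -36 41; -32 41; -28 40; -24 41; -20 39; -16 40; -12 332; -8 315; -4 242; 0 207; 4 388; 8 390; 12 391; 16 391; 20 393; 24 393; 28 394; 32 395; 36 394; 40 394; 44 394; 48 393; 52 391; 56 389; 60 386; 64 385; 68 34; 72 33; 76 29; 80 15; 84 14; 88 13; 92 12; 96 11;
```

Toe is past the lip (upstand at track x −134). Ease it level slowly.

Request:
carry_out([
  [0, 0, -0.0015],
  [0, 0, -0.003],
  [0, 0, -0.0045],
  [0, 0, -0.006],
  [0, 0, -0.0075],
  [0, 0, -0.009],
  [0, 0, -0.01],
  [0, 0, -0.01],
], roll=[0, 0, 0, 0, 0, 0, 0, 0], claw=[0, 0, 0, 0, 0, 0, 0, 0])

```text
clock: 11.88
position: [617.3, -246.0, 211.6]
ee_rot: [-0.094, 0.996, 0.0, -0.001]
contact_force: [3.2, 0.4, 1.3]
gripper_width: 0.2
grasp_force: 1.7
```

```bash
python3 q.py
```

```text
pos [ 617.3 -246.   211.6] tilt [-2.e-03  4.e-04 -1.e+00] slide [-0.0358 -0.0002  0.0085] roll 0.1 yaw 100.8 F [3.2 0.4 1.3] t 11.88 j6 -1.25
tool axes in world [[-0.982, -0.188, -0.002], [-0.188, 0.982, 0.0], [0.002, 0.001, -1.0]]
-256 40; -252 42; -248 41; -244 39; -208 7; -204 6; -200 6; -196 4; -192 7; -188 5; -184 6; -180 7; -176 6; -172 6; -168 7; -164 6; -160 5; -156 4; -152 6; -148 7; -144 47; -140 50; -136 38; -132 38; -128 38; -124 39; -120 38; -116 38; -112 38; -108 38; -104 39; -100 42; -96 49; -92 68; -88 72; -84 74; -80 72; -76 70; -72 54; -68 41; -64 38; -60 38; -56 39; -52 38; -48 38; -44 38; -40 39; -36 39; -32 39; -28 38; -24 39; -20 40; -16 310; -12 320; -8 250; -4 388; 0 392; 4 393; 8 394; 12 396; 16 396; 20 397; 24 398; 28 398; 32 398; 36 398; 40 397; 44 396; 48 394; 52 393; 56 389; 60 388; 64 376; 68 38; 76 14; 80 13; 84 12; 88 10; 92 12;
```

Request:
carry_out([
  [0.002, 0, -0.002],
  [0.008, 0, -0.002],
  [0.016, 0, -0.002],
  [0.026, 0, -0.002],
  [0.036, 0, -0.002],
  [0.046, 0, -0.002],
  [0.056, 0, -0.002],
  [0.062, 0, -0.002],
], roll=[0, 0, 0, 0, 0, 0, 0, 0], claw=[0, 0, 0, 0, 0, 0, 0, 0])

```text
clock: 12.92
position: [556.3, -257.9, 214.4]
ee_rot: [-0.094, 0.996, -0.0, 0.0]
contact_force: [2.0, -0.2, -2.3]
gripper_width: -0.2
grasp_force: 1.0
```

```bash
python3 q.py
```

```text
pos [ 556.3 -257.9  214.4] tilt [ 1.e-04 -0.e+00 -1.e+00] slide [-0.098  -0.      0.0114] roll 0.1 yaw 100.8 F [ 2.  -0.2 -2.3] t 12.93 j6 -1.21
tool axes in world [[-0.982, -0.188, 0.0], [-0.188, 0.982, -0.0], [-0.0, -0.0, -1.0]]
-256 40; -252 42; -248 43; -244 11; -240 5; -236 5; -232 6; -228 5; -224 5; -220 5; -216 7; -212 6; -208 7; -204 50; -200 44; -196 37; -192 38; -188 39; -184 39; -180 38; -176 39; -172 38; -168 40; -164 41; -160 40; -156 65; -152 72; -148 72; -144 74; -140 71; -136 67; -132 41; -128 41; -124 39; -120 38; -116 38; -112 37; -108 38; -104 39; -100 38; -96 38; -92 38; -88 37; -84 38; -80 300; -76 327; -72 313; -68 323; -64 393; -60 396; -56 396; -52 399; -48 401; -44 400; -40 401; -36 401; -32 401; -28 400; -24 400; -20 400; -16 399; -12 396; -8 393; -4 391; 0 390; 4 40; 8 37; 16 5;
```

Upstand front is about −207, with about 38 mm left to the stop.

Request:
carry_out([
  [0.008, 0, 0],
  [0.016, 0, 0],
  [0.024, 0, 0],
  [0.03, 0, 0],
  [0.034, 0, 0],
  [0.038, 0, 0],
  [0.041, 0, 0],
  [0.043, 0, 0],
], roll=[0, 0, 0, 0, 0, 0, 0, 0], claw=[0, 0, 0, 0, 0, 0, 0, 0])

```text
clock: 13.98
position: [517.0, -265.4, 214.9]
ee_rot: [-0.095, 0.995, -0.001, 0.004]
contact_force: [10.5, 5.1, -2.0]
gripper_width: -0.1
grasp_force: 5.6
```

```bash
python3 q.py
```

```text
pos [ 517.  -265.4  214.9] tilt [ 0.0087 -0.001  -1.    ] slide [-1.379e-01 -1.000e-04  1.310e-02] roll 0.2 yaw 100.9 F [10.5  5.1 -2. ] t 13.97 j6 -1.18
tool axes in world [[-0.982, -0.189, 0.009], [-0.189, 0.982, -0.001], [-0.008, -0.003, -1.0]]
-256 41; -252 43; -248 41; -244 48; -240 50; -236 39; -232 38; -228 38; -224 39; -220 38; -216 38; -212 38; -208 39; -204 38; -200 41; -196 54; -192 69; -188 73; -184 72; -180 72; -176 70; -172 41; -168 41; -164 39; -160 40; -156 38; -152 38; -148 38; -144 39; -140 37; -136 39; -132 40; -128 39; -124 40; -120 302; -116 341; -112 307; -108 391; -104 395; -100 397; -96 398; -92 399; -88 401; -84 401; -80 401; -76 402; -72 401; -68 401; -64 401; -60 400; -56 399; -52 396; -48 393; -44 392; -40 391; -36 362; -32 358; -28 351; 80 13; 84 12; 88 13; 92 12; 96 12; 100 12; 104 12; 108 12; 112 4;
```

At the stop, with force built up to about 11 N. Back off and retreat.

Request:
carry_out([
  [0.0, 0, 0],
  [-0.004, 0, 0],
  [-0.008, 0, -0.005],
  [-0.008, 0, -0.05],
  [-0.008, 0, -0.11],
  [-0.06, 0.06, -0.16],
  [-0.06, 0.12, -0.18],
  [-0.06, 0.15, -0.18],
], roll=[0, 0, 0, 0, 0, 0, 0, 0], claw=[0, 0, 0, 0, 0, 0, 0, 0])

```text
clock: 15.02
position: [545.0, -106.0, 395.6]
ee_rot: [-0.094, 0.996, -0.0, -0.0]
contact_force: [0.8, 0.8, -0.7]
gripper_width: -0.3
grasp_force: 0.0
```

```bash
python3 q.py
python3 - <<'E'
from h import *
p=get_image("top");save(p,"f");i=cv2.imread("pics/f.png")
cv2.imwrite("pics/f.png",cv2.resize(i[130:330,140:460],None,fx=2.5,fy=2.5))
E
```

```text
pos [ 545.  -106.   395.6] tilt [ 0.e+00 -3.e-04 -1.e+00] slide [-0.0806 -0.1512  0.1927] roll 0.1 yaw 100.8 F [ 0.8  0.8 -0.7] t 15.03 j6 -1.48
tool axes in world [[-0.982, -0.187, 0.0], [-0.187, 0.982, -0.0], [0.0, -0.0, -1.0]]
-256 40; -252 41; -248 42; -244 45; -240 49; -236 38; -232 39; -228 38; -224 38; -220 38; -216 40; -212 39; -208 39; -204 40; -200 41; -196 55; -192 70; -188 74; -184 74; -180 71; -176 69; -172 46; -168 44; -164 41; -160 39; -156 39; -152 38; -148 38; -144 39; -140 39; -136 39; -132 39; -128 39; -124 39; -120 38; -116 37; -112 38; -108 38; -104 38; -100 38; -96 41; -92 52; -88 52; -84 38; -80 38; -76 39; -72 39; -68 38; -64 39; -60 38; -56 38; -52 39; -48 38; -44 39; -40 39; -36 39; -32 39; -28 36; -24 6; -20 7; -16 5; -12 6; -8 6; -4 6; 0 6; 4 8; 8 5; 12 7; 16 6; 20 7; 24 6;
```

View pics/f.png

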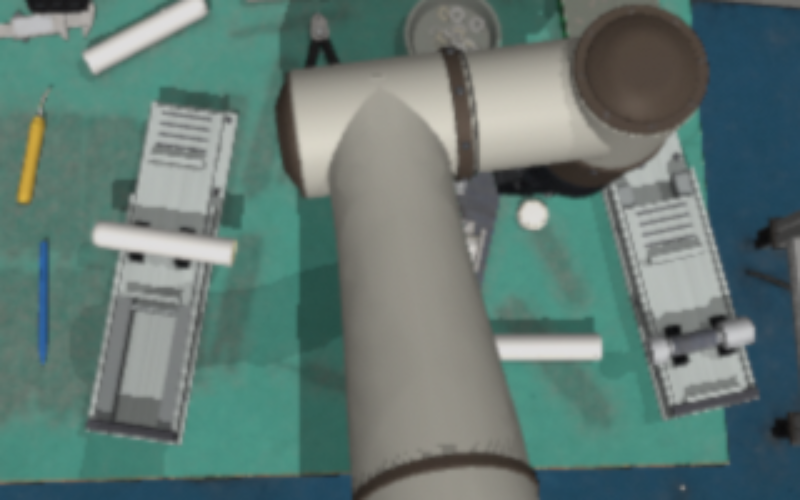

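The carrier is flat against the stop, with the gauge in its cradle at (700,340). The stray tube lies on the bench at (550,347), and nothing else has been disturbed.

```bash
python3 -c "
from bench import *
print(job_done())"
```

```text
the job is handed in; nothing more can be done
None
```

The job is handed in at about 15 s on the robot's clock: the stray tube is on the bench between the tracks, and the gauge carrier is flat against its end stop with the gauge in its cradle. The other carrier is still hooked with its tube; the last picture shows nothing else moved, though the arm hid cap_a and part of the cutters.

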